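# Nest the upturned dish covers

## Task

Three domed dish covers lie upside down on the counter, hollow side up, resting on their black knobs. Stack them for storage as they lie: the blue one cupped inside the large white one and the small red one cupped inside the blue one, each standing level with its knob on the floor of the cover below, the white one standing level on the counter. Leave the dish of cheese cubes where it is.

Things in the scene. Friction and masses are not known exactly. Their poses are not given: they have to be found in the camera images.
- large_cover_mid (a point): Large white domed cover, hollow side up on its flat black knob (32 mm across, 14 mm high). 40 mm high, 104 mm outside at the rim, wall 3 mm; flat inner floor 66 mm across, 20 mm above its underside; 0.2 kg. Point: on its axis, 20 mm above its underside (half-way up); z points out of the hollow side, up at the start.
- medium_cover_mid (a point): Medium blue cover, hollow side up on its black knob (32 mm across). 40 mm high, 68 mm outside at the rim, nearly upright wall over the top 12 mm (grip it across there), 62 mm inside; floor 42 mm across, 20 mm above its underside; about 0.1 kg. Seated in the white one its rim is 20 mm above the white rim. Point: on its axis, 20 mm above its underside; z out of the hollow side, up at the start.
- small_cover_mid (a point): Small red cover, hollow side up on its black knob (24 mm across). 40 mm high, 48 mm outside at the rim, nearly upright wall over the top 12 mm (grip it across there); about 0.05 kg. Seated in the blue one its rim is 20 mm above the blue rim. Point: on its axis, 20 mm above its underside (half-way up); z points out of the hollow side, up at the start.
- sample_dish_mid (a point): A shallow grey-blue glazed dish holding cubes of cheese, 91 mm across and 22 mm high: not a cover, to be left alone. The point is on its axis half-way up.
Not all that is in view belongs to the job. There is more than one size of the part that bears small_cover_mid; the job needs the smaller.

How it is judged:
By the outcome, as a careful person would: the job done as asked, in the order asked, and still so for the second after the job is handed in, with the robot touching nothing.
It also fails if it takes over 61 s, if anything falls off the work surface, if the arm or the gripper's body presses on something with over 40 N, if the wrist force passes 120 N, or if a joint passes its speed limit or range.

## Robot

A 7-joint arm with a two-finger parallel gripper is mounted at the origin on a cart in front of the work surface, level with it; the furniture and walls round the work are solid. World frame = base frame: x ahead of the robot, y to its left, z up, the work surface at z = 0. Lengths are in m, angles in rad, forces in N, time in s.
With the tool pointing down it reaches from about 0.425 to 0.8 m from the base axis. Payload 8.3 kg.
Tool frame: the origin (TCP) lies midway between the tips of the shut fingers; the grasp point (between the pads) lies ctrl.hold_point_z behind it (ctrl.hold_point_z is the distance from the TCP to the grasp point, in m); z points along the fingers, y is the line along which they close (so a half turn about z gives the same grasp; the last joint's range is limited). The gripper opens to 85 mm and grips with 20 to 120 N. Pads are 22 mm wide; open, the fingers measure 114 mm over their backs; the gripper's body (76 mm by 85 mm) begins 54 mm behind the grasp point. The pads swing forward as they close: fully open they stand 13 mm farther back than shut.
Start: joints at [1.069, 0.383, 0.016, 1.37, -0.006, 1.388, -0.046], TCP at [0.266, -0.566, 0.231] pointing down, gripper open.
Joint ranges: [-2.95, 2.95], [-0.25, 2.06], [-1.52, 1.56], [0.18, 2.33], [-1.44, 4.58], [0.02, 2.06], [-3.01, 3.01]. Speed limits (rad/s): [2.39, 2.39, 3.01, 3.01, 3.14, 3.14, 3.14].

## Interface

Orientations are given as [roll, pitch, yaw] about the fixed x, y, z axes, in that order (R = Rz(yaw) Ry(pitch) Rx(roll)).
In Python, from workcell import ctrl, read_camera, get_calibration, find_in, place_of gives the robot as it stands. The module is installed in compiled form; this text tells all that it offers.
- The arm moves only by the shell command python3 -m creep 'ROWS' [OPENING] [FORCE]. ROWS is a JSON object of lists of equal length, an entry for each row: "offset": the shift along the tool's x, y, z in cm, a list of three; "turn": the turn, a rotation vector about the tool's x, y, z in rad, a list of three. A call has exactly 10 rows; each row shifts and turns the commanded pose from where the row before left it, along the tool's axes as they then stand; what a row does not reach is not made up. A row lasts 1/10 s, in which the tool goes at most 50 mm and 8.59 degrees, less where a joint would pass 70% of its speed; a pose out of reach is approached as far as the arm can. A call is refused whole if a number of a shift passes 5 or a number of a turn 0.15, either way. A call with a gripper value outside its range is refused whole. OPENING is the closure, from -1 (fully open) to 1 (shut), so that 0 is half open, set as the call begins (- or left out, the last holds). The fingers move at their own pace and stop on an object; FORCE is the grip in N (left out, the last holds). Time passes only in rows, so rows that do not move let the fingers close, or fill a call up. It gives the time, the measured TCP pose, the force, the opening and the grip force at its end, in the units of the state.
- ctrl.state(): the state, without advancing time (a new reading comes with each control period).
- read_camera(name): name is "side" or "top" or "wrist"; returns the picture (384x512x3 uint8, blue, green, red); there is no depth.
- get_calibration(name): a dict with "K" (3x3 intrinsics, pixels), "k1" (the pictures are not rectified: a ray, as slopes to the right and down, at radius r is drawn at 1 + k1 r^2 times it, then the intrinsics apply), "position" and "rotation" of the camera in the world. Camera axes: x right, y down, z forward; pixel columns grow to the right and rows downward; lengths in m; the calibration is good to about 2 mm. A picture is of the moment at which its call begins: read the wrist's pose just before it. get_calibration takes no time and is no camera call; for the wrist camera it gives the pose at the moment of the call.
- ctrl.hand_in(): hands the job in; it is judged then, once.
Trained networks look in the newest picture that a camera, given by its name, has taken for a name from the list of things; names that differ only in an ending like _2 or _b are one class to them, and where a whole thing is asked for, a point or a joint stands for the part that bears it (a point fixed in the world has none). Each returns a list of dicts, best first, with "confidence" (0 to 1); they miss things now and then, are a little off and sometimes report something else, mostly with a low value. They report only what shows in the picture. A call takes as long as a camera call. They do not tell look-alikes from the thing itself.
- find_in(target, camera): "location" ([x, y, z] in m, in world coordinates, good to about 4 mm: the middle of the surface that is visible of it).
- place_of(target, camera): "location" ([x, y, z] in m, in world coordinates, good to about 4 mm: a listed point, or the origin of a listed thing).
The state is a dict: "time_s": time; "joint_positions": joint angles; "qvel": joint speeds; "tau": joint torques, N m; "position": TCP position; "eef_rot": TCP orientation; "force": force on the tool from outside, world axes, zero at the start; "moment": the same for the moment, N m; "finger_gap": finger opening in m; "grip_force": force on a finger pad.
Only numpy, scipy, OpenCV 4.12 (cv2) and the standard library are available. Lean on these libraries where they do the work, as an engineer would, in place of code of your own. Each camera call takes 0.05 s, during which the arm holds its last target. There are 200 camera calls.

## Working session

There is one attempt and no reset: what is moved stays moved. The work goes in short steps, Python scripts to look and compute and a shell command to move; the robot and the scene stay as the last step left them, time stands still between calls to the robot, and variables do not carry over. Pictures are saved under pics/ and viewed, at most 10 in all, crops included, and the job is handed in when it is done.

```bash
mkdir -p pics
python3 - <<'E'
from workcell import ctrl, read_camera, get_calibration, find_in, place_of
import cv2,numpy as np
for c in ("top","side"):
    im=read_camera(c); cv2.imwrite(f"pics/{c}0.png",im)
    k=get_calibration(c); print(c,np.round(k["position"],3),np.round(k["K"][0][0]))
    for t in ("large_cover_mid","medium_cover_mid","small_cover_mid","sample_dish_mid"):
        print(t,[(np.round(d["location"],3).tolist(),round(d["confidence"],2)) for d in place_of(t,c)])
s=ctrl.state(); print(s["time_s"],s["position"],s["eef_rot"],s["finger_gap"],ctrl.hold_point_z,s["force"])
E
```

```text
top [ 0.446 -0.036  1.196] 440.0
large_cover_mid [([0.474, 0.285, 0.02], 0.87)]
medium_cover_mid [([0.452, 0.035, 0.022], 0.7)]
small_cover_mid [([0.541, -0.301, 0.027], 0.71), ([0.463, -0.214, 0.023], 0.49)]
sample_dish_mid [([0.444, -0.386, 0.013], 0.69)]
side [-0.129 -1.009  0.467] 434.0
large_cover_mid [([0.48, 0.28, 0.023], 0.83)]
medium_cover_mid [([0.451, 0.041, 0.017], 0.86)]
small_cover_mid [([0.461, -0.21, 0.026], 0.63), ([0.54, -0.299, 0.031], 0.58)]
sample_dish_mid [([0.446, -0.382, 0.012], 0.91)]
0.5 [ 0.26553704 -0.56573858  0.23124016] [-3.14145323e+00 -5.24968453e-05  4.38819474e-01] 0.0855720877154204 0.0187 [-0.36053701 -0.44749612 -1.30215063]
```

View pics/top0.png

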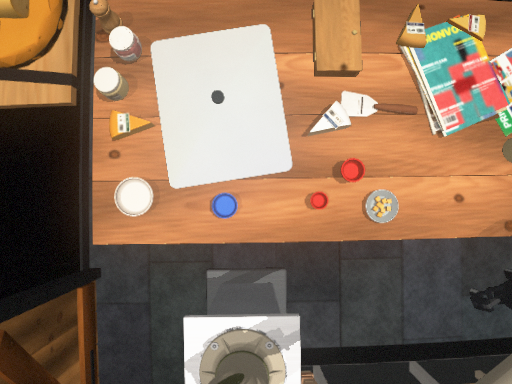

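View pics/side0.png

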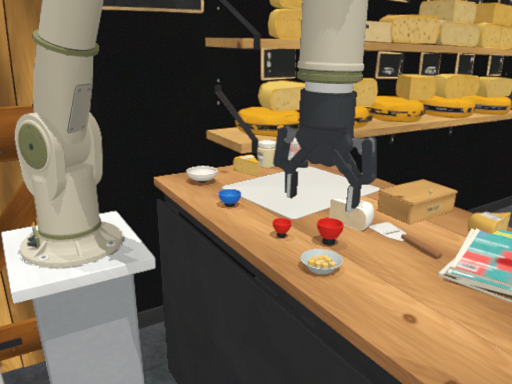

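Top view: white cover at px (134,197), blue at (225,205), small red at (319,200), larger red look-alike at (351,169), cheese dish at (382,206). The side view agrees: small red (282,227), big red (330,231). A grey board lies just beyond the blue cover. I'll keep yaw 0, so the fingers close along y, clear of the board.

```bash
cat > h.py <<'E'
from workcell import ctrl, read_camera, get_calibration, find_in, place_of
import cv2,numpy as np
def unproj(k,uv):
    K=np.array(k["K"]);d=(np.array(uv,float)-K[:2,2])/[K[0,0],K[1,1]]
    s=d.copy()
    for _ in range(20): s=d/(1+k["k1"]*(s@s))
    return np.array(k["position"]),np.array(k["rotation"])@[s[0],s[1],1]
def proj(k,P):
    p=np.array(k["rotation"]).T@(np.array(P)-k["position"]);s=p[:2]/p[2];s=s*(1+k["k1"]*(s@s))
    K=np.array(k["K"]);return s*[K[0,0],K[1,1]]+K[:2,2]
def atz(k,uv,z):
    p,d=unproj(k,uv);return p+d*(z-p[2])/d[2]
def mask(im,c):
    h=cv2.cvtColor(im,cv2.COLOR_BGR2HSV);H,S,V=cv2.split(h)
    if c=="blue": m=(H>100)&(H<130)&(S>120)&(V>40)
    elif c=="red": m=((H<8)|(H>172))&(S>140)&(V>50)
    else: m=(S<40)&(V>150)
    return m.astype(np.uint8)*255
def blobs(im,c,amin=60):
    r=[]
    for q in cv2.findContours(mask(im,c),cv2.RETR_EXTERNAL,cv2.CHAIN_APPROX_NONE)[0]:
        if cv2.contourArea(q)>amin:
            e=cv2.fitEllipse(cv2.convexHull(q)); r.append((np.array(e[0]),e[1]))
    return r
def near(im,k,c,P):
    u=proj(k,P);b=blobs(im,c)
    return min(b,key=lambda e:np.linalg.norm(e[0]-u)) if b else None
def tri(rays):
    A=sum(np.eye(3)-np.outer(d,d)/(d@d) for p,d in rays);b=sum((np.eye(3)-np.outer(d,d)/(d@d))@p for p,d in rays)
    return np.linalg.solve(A,b)
E
python3 - <<'E'
from h import *
k=get_calibration("top");im=read_camera("top")
for c,P in (("blue",[.452,.038,.04]),("red",[.462,-.212,.04]),("white",[.477,.283,.04])):
    e=near(im,k,c,P);print(c,np.round(e[0],1),np.round(e[1],1),atz(k,e[0],.04).round(4), "diam mm",np.round(np.array(e[1])/440*1156))
E
python3 -m creep '{"offset":[[0,0,0],[0,0,0],[0,0,0],[2.6,-4,0],[2.6,-4,0],[2.6,-4,0],[2.6,-4,0],[2.6,-4,0],[2.6,-4,0],[2.6,-4,0]],"turn":[[0,0,0.147],[0,0,0.146],[0,0,0.146],[0,0,0],[0,0,0],[0,0,0],[0,0,0],[0,0,0],[0,0,0],[0,0,0]]}' -1 30
```

```text
time_s: 1.55
position: [0.4484, -0.2841, 0.2317]
eef_rot: [3.141, -0.001, -0.0]
force: [0.4, -0.2, 0.2]
finger_gap: 0.0852
grip_force: 0.0Traceback (most recent call last):
  File "<stdin>", line 4, in <module>
  File "h.py", line 26, in near
    u=proj(k,P);b=blobs(im,c)
  File "h.py", line 9, in proj
    p=np.array(k["rotation"]).T@(np.array(P)-k["position"]);s=p[:2]/p[2];s=s*(1+k["k1"]*(s@s))
                                                              ~^^^^
IndexError: invalid index to scalar variable.
```

```bash
sed -i 's/np.array(k\["rotation"\])/rot(k)/' h.py
cat >> h.py <<'E'
from scipy.spatial.transform import Rotation
def rot(k):
    r=np.array(k["rotation"]);return r if r.ndim==2 else Rotation.from_euler("xyz",r).as_matrix()
E
python3 - <<'E'
from h import *
k=get_calibration("top");im=read_camera("top");print(k["rotation"])
for c,P in (("blue",[.452,.038,.04]),("red",[.462,-.212,.04]),("white",[.477,.283,.04])):
    e=near(im,k,c,P);print(c,np.round(e[0],1),np.round(proj(k,P)),np.round(e[1],1),atz(k,e[0],.04).round(4), "diam mm",np.round(np.array(e[1])/440*1156))
E
python3 -m creep '{"offset":[[0,-4,0],[0,-4,0],[0,-4,0],[0,-4,0],[0,-4,0],[0,-4,0],[0,-4,0],[0,-4,0],[0.3,0,2],[0,0,2]],"turn":[[0,0,0],[0,0,0],[0,0,0],[0,0,0],[0,0,0],[0,0,0],[0,0,0],[0,0,0],[0,0,0],[0,0,0]]}'
python3 - <<'E'
from h import *
im=read_camera("wrist");k=get_calibration("wrist");cv2.imwrite("pics/w1.png",im)
print(k["position"],k["rotation"])
print([(e[0].round(1),np.round(e[1],1),atz(k,e[0],.04).round(4)) for e in blobs(im,"blue")])
print([d["location"] for d in place_of("medium_cover_mid","wrist")])
E
```

```text
[-3.09902501 -0.00804369 -1.58679037]
blue [224.1 205.2] [224. 205.] [23.7 24.3] [0.4518 0.0383 0.04  ] diam mm [62. 64.]
red [318.7 200.1] [319. 200.] [17.6 18.1] [ 0.461 -0.211  0.04 ] diam mm [46. 48.]
white [135.2 196.1] [132. 197.] [34.  35.7] [0.4791 0.2738 0.04  ] diam mm [89. 94.]
time_s: 2.6
position: [0.4514, 0.0356, 0.1917]
eef_rot: [-3.142, -0.003, 0.003]
force: [0.1, -0.8, -1.3]
finger_gap: 0.0849
grip_force: 0.0
[0.53446777 0.03380911 0.33066466] [ 2.80975447e+00 -4.80934627e-04 -1.56867251e+00]
[(array([253.1, 173.8]), array([63.3, 64.6]), array([0.4538, 0.0363, 0.04  ]))]
[[0.4489, 0.0396, 0.0174]]
```

View pics/w1.png

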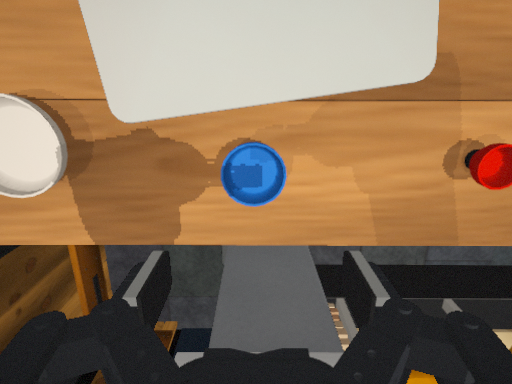

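The wrist view shows blue at (253,174), with the white cover at the left and a red cover at the right. I'll go down and look again to triangulate the height.

```bash
python3 - <<'E'
from h import *
k=get_calibration("top");im=read_camera("top");e=near(im,k,"blue",[.452,.038,.04]);kw=get_calibration("wrist")
np.save("b.npy",[unproj(kw,[253.1,173.8])]); print(e and e[0],e and e[1])
E
python3 -m creep '{"offset":[[0.1,-0.15,2],[0,0,2],[0,0,2],[0,0,2],[0,0,2],[0,0,0],[0,0,0],[0,0,0],[0,0,0],[0,0,0]],"turn":[[0,0,0],[0,0,0],[0,0,0],[0,0,0],[0,0,0],[0,0,0],[0,0,0],[0,0,0],[0,0,0],[0,0,0]]}'
python3 - <<'E'
from h import *
k=get_calibration("wrist");im=read_camera("wrist");kt=get_calibration("top")
e=max(blobs(im,"blue"),key=lambda e:e[1][0]);print(e,atz(k,e[0],.04))
r=list(np.load("b.npy"))+[unproj(k,e[0])];print("wrist2",tri(r),"with top",tri(r+[unproj(kt,[224.1,205.2])]))
print(ctrl.state()["position"],ctrl.state()["eef_rot"])
E
```

```text
None None
time_s: 3.75
position: [0.4522, 0.0357, 0.0922]
eef_rot: [-3.142, -0.002, -0.0]
force: [-1.2, 0.9, 0.1]
finger_gap: 0.0854
grip_force: 0.0
(array([251.99427795, 210.72685242]), (89.34838104248047, 93.75727081298828)) [0.4566244  0.03745275 0.04      ]
wrist2 [0.44822011 0.03681923 0.0195809 ] with top [0.4517009  0.03747137 0.02981336]
[0.45207557 0.03572797 0.09197287] [-3.14158837e+00 -1.13600500e-03 -1.97744297e-04]
```

Triangulation gives 20–30 mm, which is coarse. With the networks' 17–22 mm at mid-height, it fits a cover standing on the counter. Going down to grip the top 12 mm.

```bash
python3 -m creep '{"offset":[[0,-0.2,1.2],[0,0,1.2],[0,0,1.2],[0,0,1.2],[0,0,1],[0,0,0.8],[0,0,0.8],[0,0,0],[0,0,0],[0,0,0]],"turn":[[0,0,0],[0,0,0],[0,0,0],[0,0,0],[0,0,0],[0,0,0],[0,0,0],[0,0,0],[0,0,0],[0,0,0]]}'
python3 -m creep '{"offset":[[0,0,0],[0,0,0],[0,0,0],[0,0,0],[0,0,0],[0,0,0],[0,0,0],[0,0,0],[0,0,0],[0,0,0]],"turn":[[0,0,0],[0,0,0],[0,0,0],[0,0,0],[0,0,0],[0,0,0],[0,0,0],[0,0,0],[0,0,0],[0,0,0]]}' 1 30
python3 - <<'E'
from h import *
cv2.imwrite("pics/w2.png",read_camera("wrist"))
E
```

```text
time_s: 4.8
position: [0.4521, 0.0378, 0.0178]
eef_rot: [-3.141, -0.001, -0.0]
force: [0.7, 0.7, -0.6]
finger_gap: 0.0852
grip_force: 0.0
time_s: 5.8
position: [0.4523, 0.0378, 0.0184]
eef_rot: [3.141, -0.001, -0.0]
force: [-3.1, -0.6, 8.6]
finger_gap: 0.0663
grip_force: 31.2
```

View pics/w2.png

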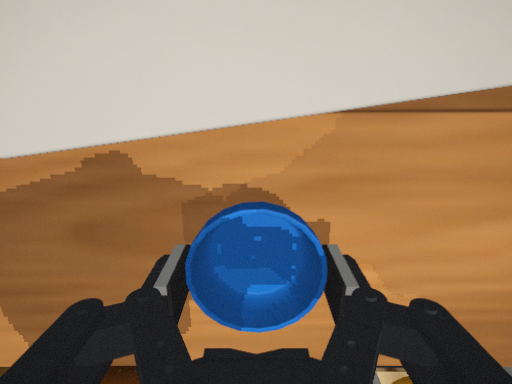

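Blue is gripped (66 mm gap, 31 N), with its rim centred at (256,267) between the pads. Lifting and moving towards white.

```bash
python3 -m creep '{"offset":[[0,0,-1],[0,0,-2],[0,0,-3],[0,0,-3],[0,0,-3],[0,-3,0],[0,-4,0],[0,-4,0],[0,-2,0],[0,0,0]],"turn":[[0,0,0],[0,0,0],[0,0,0],[0,0,0],[0,0,0],[0,0,0],[0,0,0],[0,0,0],[0,0,0],[0,0,0]]}'
python3 - <<'E'
from h import *
k=get_calibration("wrist");im=read_camera("wrist");cv2.imwrite("pics/w3.png",im)
print([(np.round(d["location"],4),d["confidence"]) for d in place_of("large_cover_mid","wrist")])
print("blue",[(np.round(d["location"],4),d["confidence"]) for d in place_of("medium_cover_mid","wrist")])
print([(e[0],e[1],atz(k,e[0],.04).round(4)) for e in blobs(im,"white",1500)])
E
```

```text
time_s: 6.85
position: [0.4509, 0.1716, 0.1381]
eef_rot: [-3.14, -0.001, 0.006]
force: [-0.1, 0.3, -0.2]
finger_gap: 0.0665
grip_force: 34.0
[(array([0.4793, 0.2834, 0.0178]), 0.88)]
blue [(array([0.4518, 0.1727, 0.1358]), 0.87), (array([0.4804, 0.2852, 0.0221]), 0.74)]
[(array([123.19361877, 154.48886108]), (116.54930877685547, 134.2570037841797), array([0.4852, 0.2793, 0.04  ])), (array([355.28646851,  50.80759048]), (148.61007690429688, 395.26702880859375), array([0.5632, 0.0987, 0.04  ]))]
```

View pics/w3.png

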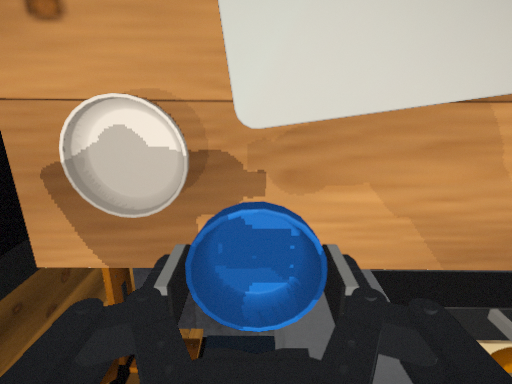

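White's rim spans about cols 61–188 and rows 94–217. I'll fit it properly: project the hull onto the rim plane and fit a circle, for white at z=0.04, and for held blue at its lifted height as a bias check.

```bash
cat >> h.py <<'E'
def rimfit(im,k,c,uv,z,thr=None):
    if thr:
        h=cv2.cvtColor(im,cv2.COLOR_BGR2HSV);m=((h[...,1]<thr[0])&(h[...,2]>thr[1])).astype(np.uint8)*255
    else: m=mask(im,c)
    n,l,_,_=cv2.connectedComponentsWithStats(m);i=l[int(uv[1]),int(uv[0])]
    q=cv2.convexHull(np.argwhere(l==i)[:,::-1].astype(np.int32)).reshape(-1,2)
    P=np.array([atz(k,u,z)[:2] for u in q])
    (x,y),r=cv2.minEnclosingCircle((P*1000).astype(np.float32))
    A=np.c_[2*P,np.ones(len(P))];s=np.linalg.lstsq(A,(P**2).sum(1),rcond=None)[0]
    return "enc",np.round([x,y,r],1),"lsq",np.round([s[0]*1e3,s[1]*1e3,1e3*np.sqrt(s[2]+s[0]**2+s[1]**2)],1),"px",q.min(0),q.max(0)
E
python3 - <<'E'
from h import *
k=get_calibration("wrist");im=cv2.imread("pics/w3.png")
hs=cv2.cvtColor(im,cv2.COLOR_BGR2HSV);print(hs[155,[62,64,70,120,186]],hs[155,55])
for t in ((60,100),(75,80)): print("white",rimfit(im,k,"white",(124,155),.04,t))
print("blue",rimfit(im,k,"blue",(256,280),.16))
kt=get_calibration("top");it=cv2.imread("pics/top0.png")
for t in ((60,100),(75,80)):print("top",rimfit(it,kt,"white",(134,197),.04,t))
print("top blue",rimfit(it,kt,"blue",(225,207),.04))
E
```

```text
[[ 18  27 237]
 [ 17  36 162]
 [ 18  36 157]
 [ 17  30 193]
 [ 17  32 181]] [ 14 161 166]
white ('enc', array([483.4, 273. ,  52.2]), 'lsq', array([483.2, 273.2,  51.7]), 'px', array([59, 93], dtype=int32), array([187, 217], dtype=int32))
white ('enc', array([483.1, 273. ,  52.5]), 'lsq', array([483.1, 273.3,  51.8]), 'px', array([59, 93], dtype=int32), array([188, 217], dtype=int32))
blue ('enc', array([456. , 165.9,  35.1]), 'lsq', array([455.6, 165.9,  34.1]), 'px', array([185, 202], dtype=int32), array([327, 331], dtype=int32))
top ('enc', array([478.9, 279.2,  52.1]), 'lsq', array([479.1, 279.3,  51.3]), 'px', array([114, 178], dtype=int32), array([152, 215], dtype=int32))
top ('enc', array([479.1, 278.9,  52.7]), 'lsq', array([479. , 279.1,  52.2]), 'px', array([114, 177], dtype=int32), array([153, 216], dtype=int32))
top blue ('enc', array([452.2,  38.6,  32. ]), 'lsq', array([451.7,  38.4,  31.5]), 'px', array([213, 194], dtype=int32), array([236, 217], dtype=int32))
```

Radius 52 mm on the z=0.04 plane confirms the white rim height. The top view (479,279) and the wrist relative to held blue (478.5,279) agree, so the target is (0.4785, 0.279).

```bash
python3 -m creep '{"offset":[[0.6,-2.8,0],[0.6,-2.8,0],[0.6,-2.8,0],[0.6,-2.0,0],[0.2,-0.7,0],[0,0,2],[0,0,2],[0,0,0],[0,0,0],[0,0,0]],"turn":[[0,0,0],[0,0,0],[0,0,0],[0,0,0],[0,0,0],[0,0,0],[0,0,0],[0,0,0],[0,0,0],[0,0,0]]}'
python3 - <<'E'
from h import *
k=get_calibration("wrist");im=read_camera("wrist");cv2.imwrite("pics/w4.png",im);z=ctrl.state()["position"][2]+.022
print("blue",rimfit(im,k,"blue",(256,280),z))
kt=get_calibration("top");it=read_camera("top")
print("state",ctrl.state()["position"])
E
```

```text
time_s: 8.0
position: [0.4785, 0.2783, 0.0986]
eef_rot: [-3.141, -0.002, -0.001]
force: [0.6, 0.3, -1.1]
finger_gap: 0.0664
grip_force: 34.2
blue ('enc', array([482.6, 277.5,  35.1]), 'lsq', array([482.2, 277.4,  34.1]), 'px', array([185, 202], dtype=int32), array([327, 331], dtype=int32))
state [0.47844325 0.27869861 0.09859549]
```

View pics/w4.png

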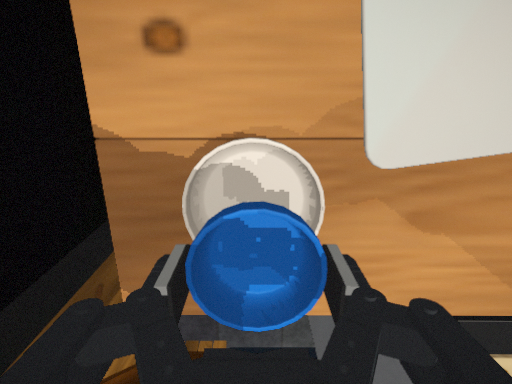

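White's rim (cols 183–324, centre 253.5) is almost concentric with blue (256). I'll shift 1 mm left and lower, slowing at the end.

```bash
python3 -m creep '{"offset":[[0,-0.1,1.2],[0,0,1.2],[0,0,1.2],[0,0,0.8],[0,0,0.6],[0,0,0.4],[0,0,0.3],[0,0,0.1],[0,0,0.1],[0,0,0]],"turn":[[0,0,0],[0,0,0],[0,0,0],[0,0,0],[0,0,0],[0,0,0],[0,0,0],[0,0,0],[0,0,0],[0,0,0]]}'
```

```text
time_s: 9.1
position: [0.4779, 0.2799, 0.0387]
eef_rot: [-3.141, -0.001, -0.0]
force: [0.7, 0.3, -1.0]
finger_gap: 0.0667
grip_force: 34.2
```

```bash
python3 -m creep '{"offset":[[0,0,0.05],[0,0,0],[0,0,0.05],[0,0,0],[0,0,0.05],[0,0,0],[0,0,0],[0,0,0],[0,0,0],[0,0,0]],"turn":[[0,0,0],[0,0,0],[0,0,0],[0,0,0],[0,0,0],[0,0,0],[0,0,0],[0,0,0],[0,0,0],[0,0,0]]}'
```

```text
time_s: 10.1
position: [0.4785, 0.2799, 0.0385]
eef_rot: [-3.141, -0.002, -0.0]
force: [-3.5, -2.8, 13.2]
finger_gap: 0.0668
grip_force: 35.2
```

Contact at the expected height (13 N). Release and lift.

```bash
python3 -m creep '{"offset":[[0,0,-0.1],[0,0,0],[0,0,0],[0,0,0],[0,0,0],[0,0,0],[0,0,-0.5],[0,0,-1],[0,0,-2],[0,0,-2]],"turn":[[0,0,0],[0,0,0],[0,0,0],[0,0,0],[0,0,0],[0,0,0],[0,0,0],[0,0,0],[0,0,0],[0,0,0]]}' -1
python3 -m creep '{"offset":[[0,0,-3],[0,0,-3],[0,4,0],[0,5,0],[0,5,0],[0,5,0],[0,5,0],[0,0,0],[0,0,0],[0,0,0]],"turn":[[0,0,0],[0,0,0],[0,0,0],[0,0,0],[0,0,0],[0,0,0],[0,0,0],[0,0,0],[0,0,0],[0,0,0]]}'
python3 - <<'E'
from h import *
im=read_camera("side");it=read_camera("top");kt=get_calibration("top");ks=get_calibration("side")
print(ctrl.state()["position"])
u,v=[int(a) for a in proj(ks,[.479,.28,.03])];a=cv2.resize(im[max(v-40,0):v+40,max(u-50,0):u+50],None,fx=4,fy=4,interpolation=2)
u,v=[int(a) for a in proj(kt,[.479,.28,.03])];b=cv2.resize(it[v-40:v+40,u-50:u+50],None,fx=4,fy=4,interpolation=2)
cv2.imwrite("pics/chk1.png",np.hstack([a[:320,:400],b[:320,:400]]))
for n,u,z in (("blue",proj(kt,[.479,.28,.06]),.06),): print(rimfit(it,kt,n,u+[0,2],z))
print("white",rimfit(it,kt,"white",proj(kt,[.479-.043,.28,.04]),.04,(60,100)))
print("red",rimfit(it,kt,"red",proj(kt,[.461,-.211,.04]),.04))
E
```

```text
time_s: 11.1
position: [0.4776, 0.2798, 0.0941]
eef_rot: [-3.141, 0.0, 0.0]
force: [0.2, 1.0, -0.1]
finger_gap: 0.0857
grip_force: 0.0
time_s: 12.1
position: [0.4778, 0.0411, 0.1535]
eef_rot: [-3.141, -0.001, 0.001]
force: [0.1, 0.0, -0.1]
finger_gap: 0.0857
grip_force: 0.0
[0.47770687 0.04151546 0.15317894]
('enc', array([477.8, 278.1,  32.9]), 'lsq', array([478. , 278.1,  32.2]), 'px', array([120, 185], dtype=int32), array([144, 208], dtype=int32))
white ('enc', array([478.9, 279.2,  52.1]), 'lsq', array([479.1, 279.2,  51.3]), 'px', array([114, 178], dtype=int32), array([152, 215], dtype=int32))
red ('enc', array([ 461.2, -210.9,   23.9]), 'lsq', array([ 461.2, -210.8,   23.6]), 'px', array([310, 191], dtype=int32), array([327, 209], dtype=int32))
```

View pics/chk1.png

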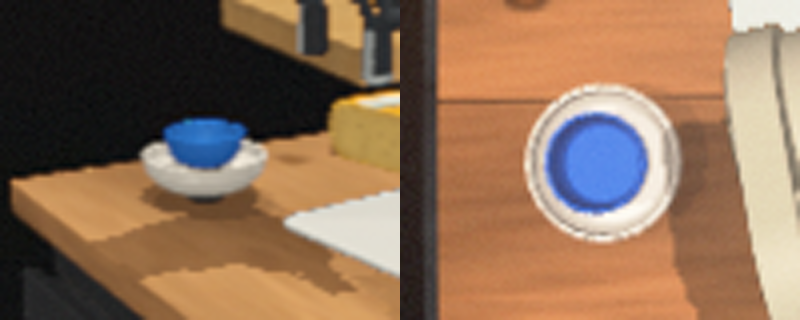

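Blue sits level and central in white (side crop (205,160), top crop (600,163)). The small red rim measures radius 23.9 mm at (0.461, −0.211), so it is the smaller one. Going there.

```bash
python3 -m creep '{"offset":[[-0.4,4.2,0],[-0.4,4.2,0],[-0.4,4.2,0],[-0.45,4.2,0],[0,4.2,0],[0,4.2,0],[0,0,2],[0,0,2],[0,0,0],[0,0,0]],"turn":[[0,0,0],[0,0,0],[0,0,0],[0,0,0],[0,0,0],[0,0,0],[0,0,0],[0,0,0],[0,0,0],[0,0,0]]}'
python3 - <<'E'
from h import *
im=read_camera("wrist");k=get_calibration("wrist");cv2.imwrite("pics/w5.png",im);print(ctrl.state()["position"])
print(rimfit(im,k,"red",proj(k,[.463,-.211,.04]),.04))
print([(np.round(d["location"],4),d["confidence"]) for d in place_of("small_cover_mid","wrist")])
E
```

```text
time_s: 13.2
position: [0.4616, -0.211, 0.113]
eef_rot: [-3.141, 0.001, 0.002]
force: [-0.0, -0.9, -0.1]
finger_gap: 0.0855
grip_force: 0.0
[ 0.46198703 -0.21138091  0.11364646]
('enc', array([ 464.6, -212.5,   24.4]), 'lsq', array([ 464.6, -212.8,   23.8]), 'px', array([226, 172], dtype=int32), array([286, 230], dtype=int32))
[(array([ 0.5443, -0.2997,  0.0307]), 0.88), (array([ 0.4615, -0.211 ,  0.0143]), 0.72)]
```

View pics/w5.png

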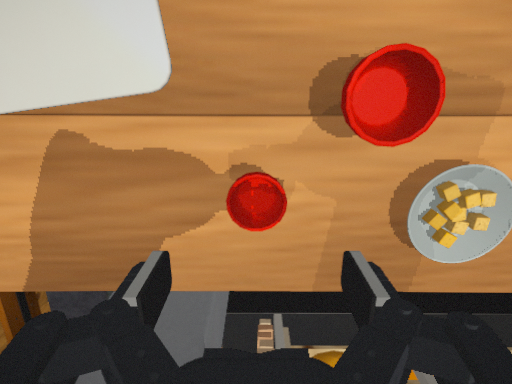

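Red at (256,201) lies on the tool's line. The fingers clear the big red cover (393,95) and the dish (460,213). Going down and gripping.

```bash
python3 -m creep '{"offset":[[0,0,1.8],[0,0,1.8],[0,0,1.8],[0,0,1.4],[0,0,1.2],[0,0,0.7],[0,0,0.5],[0,0,0],[0,0,0],[0,0,0]],"turn":[[0,0,0],[0,0,0],[0,0,0],[0,0,0],[0,0,0],[0,0,0],[0,0,0],[0,0,0],[0,0,0],[0,0,0]]}'
python3 -m creep '{"offset":[[0,0,0],[0,0,0],[0,0,0],[0,0,0],[0,0,0],[0,0,0],[0,0,0],[0,0,0],[0,0,0],[0,0,0]],"turn":[[0,0,0],[0,0,0],[0,0,0],[0,0,0],[0,0,0],[0,0,0],[0,0,0],[0,0,0],[0,0,0],[0,0,0]]}' 1 30
```

```text
time_s: 14.3
position: [0.4616, -0.2125, 0.0214]
eef_rot: [3.141, -0.001, -0.0]
force: [0.2, 0.8, -0.3]
finger_gap: 0.0854
grip_force: 0.0
time_s: 15.3
position: [0.4614, -0.2123, 0.0212]
eef_rot: [3.141, -0.001, -0.0]
force: [-1.5, 0.4, 5.6]
finger_gap: 0.0451
grip_force: 30.5
```

```bash
python3 -m creep '{"offset":[[0,0,-1],[0,0,-2],[0,0,-3],[0,0,-3],[0,0,-4],[0,-3,0],[0,-4,0],[0,-4,0],[0,-4,0],[0,-4,0]],"turn":[[0,0,0],[0,0,0],[0,0,0],[0,0,0],[0,0,0],[0,0,0],[0,0,0],[0,0,0],[0,0,0],[0,0,0]]}'
python3 -m creep '{"offset":[[0.4,-4,0],[0.4,-4,0],[0.4,-4,0],[0.4,-4,0],[0,-4,0],[0,-4,0],[0,-3,0],[0,-2,0],[0,0,0],[0,0,0]],"turn":[[0,0,0],[0,0,0],[0,0,0],[0,0,0],[0,0,0],[0,0,0],[0,0,0],[0,0,0],[0,0,0],[0,0,0]]}'
python3 - <<'E'
from h import *
im=read_camera("wrist");k=get_calibration("wrist");cv2.imwrite("pics/w6.png",im);s=ctrl.state();print(s["position"])
P=s["position"]+np.array([0,0,.019])
e=near(im,k,"red",P);print(e)
try: print("red",rimfit(im,k,"red",e[0]+[0,5],P[2]))
except Exception as x: print(x)
print("blue",rimfit(im,k,"blue",proj(k,[.478+.015,.279,.06]),.06))
E
```

```text
time_s: 16.3
position: [0.4607, -0.0209, 0.1513]
eef_rot: [3.141, -0.0, -0.0]
force: [1.3, 1.2, -0.8]
finger_gap: 0.0454
grip_force: 30.9
time_s: 17.3
position: [0.477, 0.2675, 0.1508]
eef_rot: [3.141, 0.001, 0.001]
force: [0.6, -1.1, -0.6]
finger_gap: 0.0452
grip_force: 30.9
[0.47733432 0.26660061 0.15077571]
(array([255.72531128, 265.71679688]), (93.70083618164062, 97.41015625))
red ('enc', array([481.6, 266. ,  25.9]), 'lsq', array([481.3, 265.7,  24.6]), 'px', array([208, 218], dtype=int32), array([304, 311], dtype=int32))
blue ('enc', array([481.9, 278.1,  33.8]), 'lsq', array([481.7, 278. ,  33.3]), 'px', array([201, 153], dtype=int32), array([280, 227], dtype=int32))
```

View pics/w6.png

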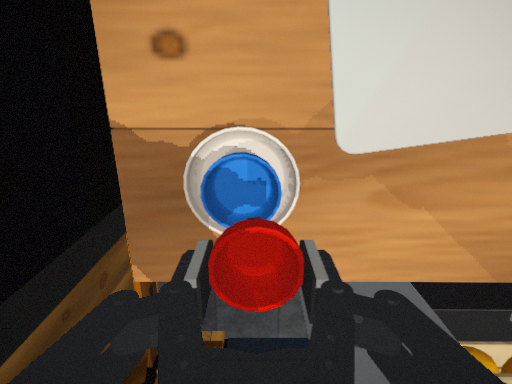

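Blue's rim is 12 mm to the left of held red in the same view and level in x. I'll shift 1.25 cm and lower, slow at the end.

```bash
python3 -m creep '{"offset":[[0.05,-1.25,0],[0,0,0],[0,0,1.5],[0,0,1.5],[0,0,1],[0,0,0.5],[0,0,0],[0,0,0],[0,0,0],[0,0,0]],"turn":[[0,0,0],[0,0,0],[0,0,0],[0,0,0],[0,0,0],[0,0,0],[0,0,0],[0,0,0],[0,0,0],[0,0,0]]}'
python3 - <<'E'
from h import *
im=read_camera("wrist");k=get_calibration("wrist");s=ctrl.state();print(s["position"])
P=s["position"]+np.array([0,0,.019]);e=near(im,k,"red",P)
print("red",rimfit(im,k,"red",e[0]+[0,5],P[2]))
m=mask(im,"blue");q=np.argwhere(m[:int(e[0][1])]);print("blue px cols",q[:,1].min(),q[:,1].max(),"toprow",q[:,0].min())
p=[atz(k,(c,r),.06)[:2] for c,r in ((q[:,1].min(),q[q[:,1].argmin(),0]),(q[:,1].max(),q[q[:,1].argmax(),0]))];print(p, atz(k,(256,q[:,0].min()),.06))
E
```

```text
time_s: 18.35
position: [0.478, 0.2804, 0.1064]
eef_rot: [-3.141, -0.001, -0.0]
force: [-0.6, 1.1, -1.0]
finger_gap: 0.0453
grip_force: 30.9
[0.47793789 0.28038607 0.10630642]
red ('enc', array([482.2, 279.9,  25.9]), 'lsq', array([481.8, 279.5,  24.6]), 'px', array([208, 218], dtype=int32), array([304, 311], dtype=int32))
blue px cols 209 305 toprow 167
[array([0.48818187, 0.31131593]), array([0.48008268, 0.24555184])] [0.51545748 0.27934865 0.06      ]
```

```bash
python3 -m creep '{"offset":[[0,0.1,1],[0,0,1],[0,0,0.8],[0,0,0.6],[0,0,0.4],[0,0,0.3],[0,0,0.2],[0,0,0.1],[0,0,0],[0,0,0]],"turn":[[0,0,0],[0,0,0],[0,0,0],[0,0,0],[0,0,0],[0,0,0],[0,0,0],[0,0,0],[0,0,0],[0,0,0]]}'
```

```text
time_s: 19.4
position: [0.4779, 0.2793, 0.0621]
eef_rot: [-3.141, -0.0, -0.0]
force: [0.4, 0.1, -0.9]
finger_gap: 0.0452
grip_force: 31.0
```

```bash
python3 -m creep '{"offset":[[0,0,0.05],[0,0,0],[0,0,0.05],[0,0,0],[0,0,0.05],[0,0,0],[0,0,0],[0,0,0],[0,0,0],[0,0,0]],"turn":[[0,0,0],[0,0,0],[0,0,0],[0,0,0],[0,0,0],[0,0,0],[0,0,0],[0,0,0],[0,0,0],[0,0,0]]}'
```

```text
time_s: 20.4
position: [0.4782, 0.2793, 0.0612]
eef_rot: [-3.141, -0.001, -0.0]
force: [-1.4, -2.3, 7.6]
finger_gap: 0.0451
grip_force: 31.5
```

Contact at the expected height. Release, lift and back off.

```bash
python3 -m creep '{"offset":[[0,0,-0.05],[0,0,0],[0,0,0],[0,0,0],[0,0,0],[0,0,0],[0,0,0],[0,0,-0.5],[0,0,-1],[0,0,-2]],"turn":[[0,0,0],[0,0,0],[0,0,0],[0,0,0],[0,0,0],[0,0,0],[0,0,0],[0,0,0],[0,0,0],[0,0,0]]}' -1
python3 -m creep '{"offset":[[0,0,-4],[0,0,-4],[0,4,0],[0,5,0],[0,5,0],[0,5,0],[0,5,0],[0,0,0],[0,0,0],[0,0,0]],"turn":[[0,0,0],[0,0,0],[0,0,0],[0,0,0],[0,0,0],[0,0,0],[0,0,0],[0,0,0],[0,0,0],[0,0,0]]}'
python3 - <<'E'
from h import *
im=read_camera("side");it=read_camera("top");kt=get_calibration("top");ks=get_calibration("side")
u,v=[int(a) for a in proj(ks,[.479,.28,.03])];a=cv2.resize(im[v-40:v+40,u-50:u+50],None,fx=4,fy=4,interpolation=2)
u,v=[int(a) for a in proj(kt,[.479,.28,.03])];b=cv2.resize(it[v-40:v+40,u-50:u+50],None,fx=4,fy=4,interpolation=2)
cv2.imwrite("pics/chk2.png",np.hstack([a,b]))
print("red",rimfit(it,kt,"red",proj(kt,[.478,.279,.08]),.08))
print("dish",[np.round(d["location"],3) for d in place_of("sample_dish_mid","top")])
E
```

```text
time_s: 21.4
position: [0.477, 0.2787, 0.0957]
eef_rot: [3.141, 0.002, -0.0]
force: [0.2, 0.5, 0.0]
finger_gap: 0.0855
grip_force: 0.0
time_s: 22.4
position: [0.4778, 0.0406, 0.1765]
eef_rot: [-3.141, -0.001, 0.001]
force: [0.8, 0.7, -0.5]
finger_gap: 0.0854
grip_force: 0.0
red ('enc', array([477.3, 278.7,  23.6]), 'lsq', array([477.5, 278.7,  23.1]), 'px', array([121, 188], dtype=int32), array([138, 205], dtype=int32))
dish [array([ 0.441, -0.385,  0.013])]
```

View pics/chk2.png

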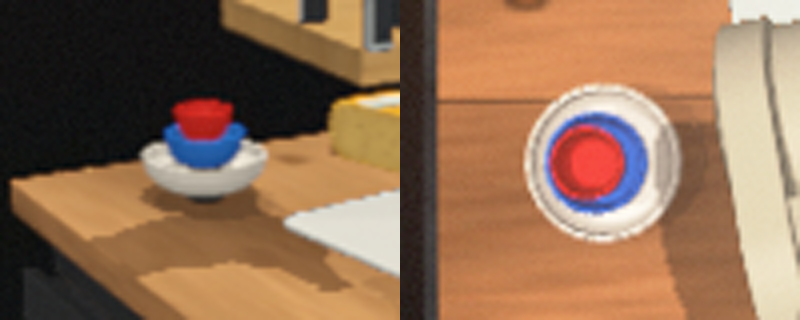

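The stack stands level, with red (203,118) in blue (205,145) in white (205,170), and it is concentric once parallax is allowed for. The dish hasn't moved. Handing in.

```bash
python3 -c "
from workcell import ctrl; print(ctrl.hand_in())"
```

```text
the job is handed in; nothing more can be done
None
```

I stacked the small red cover in the blue one and the blue one in the white one, all level in the last pictures, left the cheese dish where it was, and handed the job in at about 22.5 s.

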